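Restack the candy trays

TASK

Rebuild the stack of candy trays on the pine stand: nest the red tray into the gold tray that stands there, then nest the other gold tray into the red one, each squarely and fully home. One of the two loose trays is jammed askew under the lips of the flap box, so turn it square to the opening before you lift it out. Lower the trays rather than dropping them, leave the bottom tray on its stand, and do not push the other things about.

Things in the scene. Friction and masses are not known exactly. Their poses are not given: they have to be found in the camera images.
- tray_base_mid (a point): Bottom GOLD candy tray, on the pine stand. 124 x 84 mm at the rim, 54 mm high. Upper band (24 to 54 mm up): upright 3 mm walls, 118 x 78 mm inside. Below it a part 24 mm deep, tapering from 112 x 72 to 106 x 66 mm. Point: on its vertical centre line, 27 mm above the underside (half-way up); x along the long side, y the short, z up; a half turn looks the same.
- tray_red_mid (a point): RED tray, same shape, about 110 g; stands upright on the table or in the flap box. An equal tray nested in it with long sides parallel has 6 mm play a side at entry, 3 mm when home: its band then rests on the rim below, exactly 30 mm higher. Point: on its vertical centre line, 27 mm above the underside (half-way up); x along the long side, y the short, z up; a half turn looks the same.
- tray_gold_mid (a point): Loose GOLD tray, same shape, about 110 g; stands upright on the table or in the flap box, wherever the red one is not. Point: on its vertical centre line, 27 mm above the underside (half-way up); x along the long side, y the short, z up; a half turn looks the same.
- tray_base_fin (a point): Grip fin in the middle of the bottom gold tray, 12 mm thick along the tray's x, 40 mm long along y; free sides from 28 to 54 mm above the underside, its top level with the rim. Grasp across its thickness from above: 53 mm free to the end walls each side. Hollow below, so a lower tray's fin enters. Point: 22 mm above the tray's mid point; axes as there.
- tray_red_fin (a point): Grip fin in the middle of the red tray, 12 mm thick along the tray's x, 40 mm long along y; free sides from 28 to 54 mm above the underside, its top level with the rim. Grasp across its thickness from above: 53 mm free to the end walls each side. Hollow below, so a lower tray's fin enters. Point: 22 mm above the tray's mid point; axes as there.
- tray_gold_fin (a point): Grip fin in the middle of the loose gold tray, 12 mm thick along the tray's x, 40 mm long along y; free sides from 28 to 54 mm above the underside, its top level with the rim. Grasp across its thickness from above: 53 mm free to the end walls each side. Hollow below, so a lower tray's fin enters. Point: 22 mm above the tray's mid point; axes as there.
- box_mid (a point): Flap box, dark teal hard plastic, fixed; 172 mm (x) x 168 mm (y) outside, 63 mm high, walls 4 mm; the tray inside stands at table height and can be turned freely there. An open flap leans outward at its +x end, up to 98 mm high, reaching 140 mm from the middle. Point: middle of the box, 30 mm above the table; x, y along its sides, z up.
- box_opening (a point): Middle of the box's opening, 63 mm up, axes as the box. Two inward lips, 59 to 63 mm up, along the sides parallel to x leave it 164 mm along x, 100 mm along y (164 x 160 mm below). A tray askew or crosswise has rim corners caught under the lips; with its long side along the box's x and centred it lifts out with 8 mm a side.
- stand_top (a point): Pine stand, 150 x 110 x 20 mm, fixed to the table, with a raised edge 8 mm high round its top that keeps the bottom tray in place. Point: middle of its top face, 20 mm above the table; x along its long side.
- jar: Bystander, loose: amber glass jar with a white lid, 58 mm across, 78 mm high. Origin at the centre of its underside, z up.
- can: Bystander, loose: metal can with a paper band, 56 mm across, 75 mm high. Origin at the centre of its underside, z up.
- pot: Bystander, loose: blue ceramic pot with a wooden lid, 58 mm across, 72 mm high. Origin at the centre of its underside, z up.
- bowl: Bystander, loose: white ceramic bowl, 110 mm across, 48 mm high. Origin at the centre of its underside, z up.
- lid: Bystander, loose: round stainless pan lid lying flat, 110 mm across, black knob up to 34 mm high. Origin at the centre of its underside, z up.
- tin: Bystander, loose: red and gold sweet tin, 92 x 62 mm, 50 mm high. Origin at the centre of its underside, z up.
- ladle_hook: Fixed steel hook stand with an aluminium ladle hanging from it, 270 mm high, foot 90 mm across, behind the work area. Origin at the centre of its foot; the hook and ladle reach 80 mm towards its -x.

How it is judged:
By the outcome, as a careful person would: the job done as asked, in the order asked, and still so for the second after the job is handed in, with the robot touching nothing.
It also fails if it takes over 72 s, if anything falls off the work surface, if the arm or the gripper's body presses on something with over 40 N, if the wrist force passes 120 N, or if a joint passes its speed limit or range.

ROBOT

A 6-joint arm with a two-finger parallel gripper is mounted at the origin on the work surface. World frame = base frame: x ahead of the robot, y to its left, z up, the work surface at z = 0. Lengths are in m, angles in rad, forces in N, time in s.
With the tool pointing down it reaches from about 0.275 to 0.825 m from the base axis. Payload 4.9 kg.
Tool frame: the origin (TCP) lies at the very end of the fingers, on their centre line; the grasp point (between the pads) lies behind it (manip.grip_point_offset is the z of the grasp point in the tool frame, in m); z points along the fingers, y is the line along which they close (so a half turn about z gives the same grasp; the last joint's range is limited). The gripper opens to 85 mm and grips with 20 to 120 N. Pads are 22 mm wide; open, the fingers measure 114 mm over their backs; the gripper's body (76 mm by 85 mm) begins 54 mm behind the grasp point. The pads swing forward as they close: fully open they stand 13 mm farther back than shut.
Start: joints at [1.171, 0.326, -0.193, 1.052, 0, 1.437], TCP at [0.144, 0.531, 0.231] pointing down, gripper open.
Joint ranges: [-2.65, 2.65], [-0.97, 1.79], [-1.3, 1.35], [-1.93, 2.1], [-1.47, 1.37], [-3.14, 3.14]. Speed limits (rad/s): [2.57, 2.57, 3.14, 3.14, 3.14, 3.14].

INTERFACE

Orientations are given as a rotation vector (axis times angle).
In Python, from rig import manip gives the robot as it stands. The module is installed in compiled form; this text tells all that it offers.
- The arm moves only by the shell command python3 -m creep 'ROWS' [FORCE]. ROWS is a JSON object of lists of equal length, an entry for each row: "xyz": the shift along the world's x, y, z in units of 0.3 m (1.0 is 0.3 m), a list of three; "roll": the turn about the world's z in units of pi/2 rad (1.0 is pi/2 rad); "grip": the opening, from 0 (shut) to 1 (fully open). In form: {"xyz": [[tx, ty, tz], ...], "roll": [roll, ...], "grip": [grip, ...]}. A call has 1 to 12 rows; each row shifts and turns the commanded pose from where the row before left it; what a row does not reach is not made up. A row lasts 1/12 s, in which the tool goes at most 41.7 mm and 7.16 degrees, less where a joint would pass 70% of its speed; a pose out of reach is approached as far as the arm can. A call with a number of a shift or a turn outside -1 to 1 is refused whole. A call with a gripper value outside its range is refused whole. The fingers move at their own pace and stop on an object; FORCE is the grip in N (left out, the last holds). Time passes only in rows, so rows that do not move let the fingers close. It gives the time, the measured TCP pose, the force, the opening and the grip force at its end, in the units of the state.
- manip.state(): the state, without advancing time (a new reading comes with each control period).
- manip.get_image(name): name is "scene" or "top"; returns the picture (384x512x3 uint8, blue, green, red); there is no depth.
- manip.camera_info(name): a dict with "camera_matrix" (3x3 intrinsics, pixels), "distortion" ([k1, k2, p1, p2, k3] as OpenCV has them; the pictures are not rectified), "eye" and "attitude" of the camera in the world. Camera axes: x right, y up, looking along -z (the intrinsics and any distortion apply to the point x, -y, -z); pixel columns grow to the right and rows downward; lengths in m; the calibration is good to about 2 mm. A picture is of the moment at which its call begins. camera_info takes no time and is no camera call.
- manip.sign_off(): hands the job in; it is judged then, once.
The state is a dict: "time": time; "qpos": joint angles; "joint_velocities": joint speeds; "tau": joint torques, N m; "ee_pos": TCP position; "orientation": TCP orientation; "wrist_force": force on the tool from outside, world axes, zero at the start; "moment": the same for the moment, N m; "opening": finger opening in m; "grasp_force": force on a finger pad.
Only numpy, scipy, OpenCV 4.12 (cv2) and the standard library are available. Lean on these libraries where they do the work, as an engineer would, in place of code of your own. Each camera call takes 0.05 s, during which the arm holds its last target. There are 200 camera calls.

## Working session

There is one attempt and no reset: what is moved stays moved. The work goes in short steps, Python scripts to look and compute and a shell command to move; the robot and the scene stay as the last step left them, time stands still between calls to the robot, and variables do not carry over. Pictures are saved under pics/ and viewed, at most 10 in all, crops included, and the job is handed in when it is done.

```bash
mkdir -p pics
cat > h.py <<'E'
import numpy as np, cv2
from rig import manip
from scipy.spatial.transform import Rotation as R
def att(ci):
    a=np.array(ci["attitude"],float)
    return a if a.shape==(3,3) else R.from_rotvec(a).as_matrix()
def ray(name,px,z):
    ci=manip.camera_info(name); K=np.array(ci["camera_matrix"]);d=np.array(ci["distortion"])
    u=cv2.undistortPoints(np.array(px,float).reshape(-1,1,2),K,d).reshape(-1,2)
    D=np.c_[u[:,0],-u[:,1],-np.ones(len(u))]@att(ci).T; e=np.array(ci["eye"])
    return e+D*((z-e[2])/D[:,2])[:,None]
def proj(name,P):
    ci=manip.camera_info(name); K=np.array(ci["camera_matrix"]);d=np.array(ci["distortion"])
    c=(np.array(P,float).reshape(-1,3)-np.array(ci["eye"]))@att(ci)
    return cv2.projectPoints(c*[1,-1,-1],np.zeros(3),np.zeros(3),K,d)[0].reshape(-1,2)
E
python3 - <<'E'
from h import *
for n in("scene","top"):
    print(n,manip.camera_info(n)); cv2.imwrite(f"pics/{n}0.png",manip.get_image(n))
print(manip.state(),manip.grip_point_offset)
E
```

```text
scene {'camera_matrix': array([[358.60005122,   0.        , 260.51705837],
       [  0.        , 358.60005122, 191.67565029],
       [  0.        ,   0.        ,   1.        ]]), 'distortion': array([-0.11488787,  0.        ,  0.        ,  0.        ,  0.        ]), 'eye': array([ 1.29547749, -0.38880945,  0.99230536]), 'attitude': array([0.65125119, 0.3955198 , 0.99423104])}
top {'camera_matrix': array([[399.25317181,   0.        , 254.62645079],
       [  0.        , 399.25317181, 184.92241677],
       [  0.        ,   0.        ,   1.        ]]), 'distortion': array([-0.0333333,  0.       ,  0.       ,  0.       ,  0.       ]), 'eye': array([0.34288638, 0.0044249 , 1.26370833]), 'attitude': array([ 0.16553991, -0.14411848, -1.5763591 ])}
{'time': 0.1, 'qpos': array([ 1.17077443e+00,  3.26878847e-01, -1.93480094e-01,  1.05197285e+00,
        1.16296431e-05,  1.43659159e+00]), 'joint_velocities': array([-3.62293468e-05, -2.34528822e-03,  3.87765505e-03, -1.49909628e-03,
       -6.73829982e-04, -7.35566759e-04]), 'tau': array([ 1.33599307e-03, -4.44239473e+01,  2.63038230e+01,  7.87159370e-03,
       -7.34677360e-05, -1.09523066e-05]), 'ee_pos': array([0.14427237, 0.53021451, 0.23057661]), 'orientation': array([-4.16261113e-01, -3.11347216e+00,  2.32124270e-03]), 'wrist_force': array([-0.34727538, -0.85016869, -0.51606258]), 'moment': array([0.00368785, 0.02922086, 0.016678  ]), 'grasp_force': 0.0, 'opening': 0.08508774227270333} -0.0187
```

View pics/scene0.png

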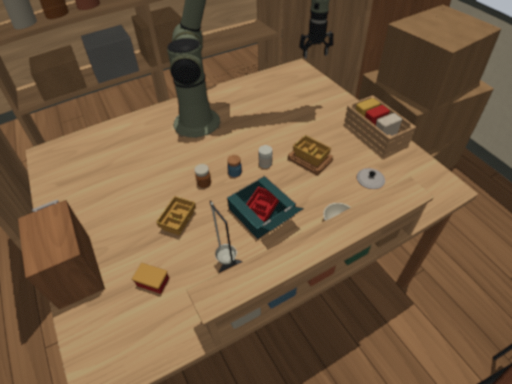

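View pics/top0.png

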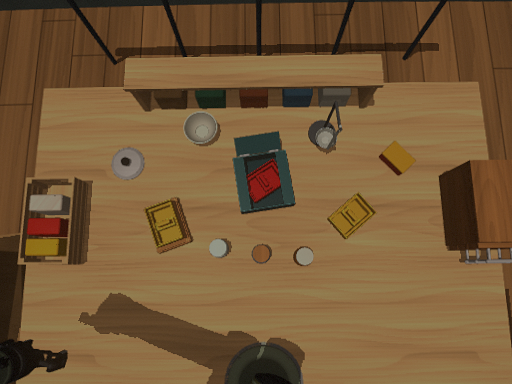

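The scene picture shows the robot at the back. In the top picture (+x up) the red tray sits askew in the teal box at about (264,181). The stand with the gold tray is at (168,224), and the loose gold tray is at (351,216). The jar, can and pot are along row 250.

```bash
cat > look.py <<'E'
from h import *
import sys
def comps(mask,a=60):
    n,l,s,c=cv2.connectedComponentsWithStats(mask.astype(np.uint8))
    return [(l==i,s[i],c[i]) for i in range(1,n) if s[i][4]>a]
def rect(pts,z,name="top"):
    P=ray(name,pts,z)[:,:2]*1000
    (c,w,a)=cv2.minAreaRect(P.astype(np.float32))
    if w[0]<w[1]: a+=90; w=w[::-1]
    return np.round(c,1),np.round(w,1),round(((a+90)%180)-90,1)
E
python3 - <<'E'
from look import *
im=manip.get_image("top"); h=cv2.cvtColor(im,cv2.COLOR_BGR2HSV).astype(int)
H,S,V=h[...,0],h[...,1],h[...,2]
gold=(H>18)&(H<30)&(S>185); red=((H<6)|(H>174))&(S>150); teal=(H>75)&(H<105)&(S>60)
for p in [(168,224),(150,214),(351,216),(180,243),(300,300),(264,181),(240,180)]: print(p,h[p[1],p[0]])
for nm,m,z in(("gold",gold,.054),("red",red,.054),("teal",teal,.063)):
    for mm,s,c in comps(m):
        if c[0]<100 or c[0]>400: continue
        q=np.argwhere(mm)[:,::-1]
        print(nm,s,c.round(1),rect(q,z+(.02 if c[0]<200 else 0)))
big=cv2.resize(im[125:275,130:390],None,fx=3,fy=3,interpolation=cv2.INTER_CUBIC); cv2.imwrite("pics/crop1.png",big)
E
```

```text
(168, 224) [ 20 197 118]
(150, 214) [ 20 189 136]
(351, 216) [ 19 209 111]
(180, 243) [ 14 171 112]
(300, 300) [ 17 132 145]
(264, 181) [  1 215 141]
(240, 180) [83 70 66]
gold [382 141  33  32 514] [398.4 156.5] (array([ 669.5, -431.3]), array([87.4, 59.3]), 42.9)
gold [328 194  48  44 925] [350.6 215.8] (array([ 487.6, -274.6]), array([122.8,  82.4]), -50.4)
gold [145 201  38  46 888] [165.  223.1] (array([467.7, 294. ]), array([123.3,  83.7]), 20.1)
red [247 159  34  43 918] [263.3 180.3] (array([599.2,  -8.5]), array([125. ,  87.1]), -56.3)
teal [283  89  30  11 210] [298.   92.4] (array([ 878.8, -121.1]), array([93.1, 34.5]), 89.2)
teal [235 132  46  24 735] [257.5 143.1] (array([715.4,   9.1]), array([138.6,  55.8]), -81.7)
teal [274 150  21  55 562] [284.5 177.3] (array([605.7, -70.8]), array([170.3,  37.9]), 9.5)
teal [233 157  19  55 520] [241.8 183.4] (array([586.7,  58.9]), array([168.9,  35.1]), 7.2)
```

View pics/crop1.png

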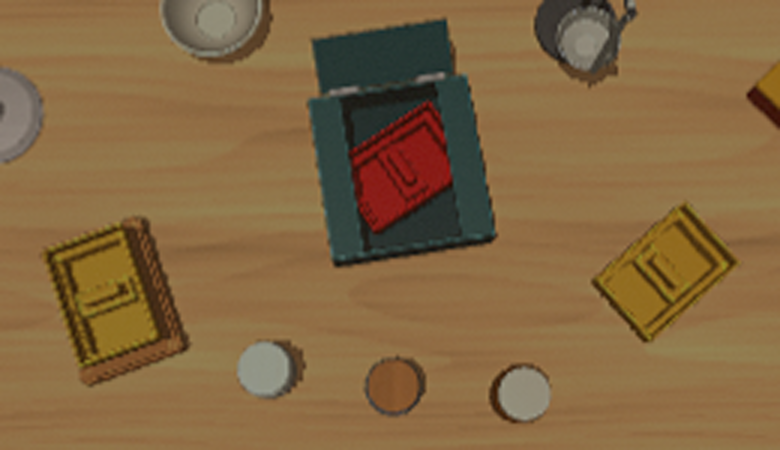

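The crop shows the red tray's long side about 65° off the box axis and its fin centre at about image (264,183). The bottom tray and the loose tray are in clear view. The rectangles already give positions good to a few mm, so I'll move over the red tray with the fingers part closed, since the lip opening is 100 mm.

```bash
python3 - <<'E'
from h import *
print(ray("top",[(264,182.7)],.054), ray("top",[(322,133),(335,105),(325,140)],.1))
E
python3 -m creep '{"xyz":[[0.063,-0.0745,0],[0.063,-0.0745,0],[0.063,-0.0745,0],[0.063,-0.0745,0],[0.063,-0.0745,0],[0.063,-0.0745,0],[0.063,-0.0745,0],[0.063,-0.0745,0],[0.063,-0.0745,0],[0.063,-0.0745,0],[0.063,-0.0745,0],[0.063,-0.0745,0]],"roll":[0.022,0.022,0.022,0.022,0.022,0.022,0.022,0.022,0.022,0.022,0.022,0.022],"grip":[0.5,0.5,0.5,0.5,0.5,0.5,0.5,0.5,0.5,0.5,0.5,0.5]}' 40
python3 -m creep '{"xyz":[[0.063,-0.0745,0],[0.063,-0.0745,0],[0.063,-0.0745,0],[0.063,-0.0745,0],[0.063,-0.0745,0],[0.063,-0.0745,0],[0.063,-0.0745,0],[0.063,-0.0745,0],[0.063,-0.0745,0],[0.063,-0.0745,0],[0.063,-0.0745,0],[0.063,-0.0745,0]],"roll":[0.022,0.022,0.022,0.022,0.022,0.022,0.022,0.022,0.022,0.022,0.022,0.022],"grip":[0.5,0.5,0.5,0.5,0.5,0.5,0.5,0.5,0.5,0.5,0.5,0.5]}'
cat > st.py <<'E'
from h import *
s=manip.state();M=R.from_rotvec(s["orientation"]).as_matrix();y=M[:,1]
print("t",s["time"],"tcp",(s["ee_pos"]*1000).round(1),"yaw",round(np.degrees(np.arctan2(y[1],y[0])),2),"z",M[:,2].round(3),"F",s["wrist_force"].round(1),"op",round(s["opening"]*1000,1),"g",round(s["grasp_force"],1))
E
python3 st.py
```

```text
[[ 0.59093948 -0.00928413  0.054     ]] [[ 0.73391207 -0.18777191  0.1       ]
 [ 0.82419385 -0.23203208  0.1       ]
 [ 0.71152582 -0.19589763  0.1       ]]
time: 1.15
ee_pos: [0.3718, 0.2612, 0.2312]
orientation: [0.236, -3.132, 0.0]
wrist_force: [0.4, 1.0, 0.1]
opening: 0.0427
grasp_force: 0.0
time: 2.15
ee_pos: [0.5986, -0.0069, 0.2309]
orientation: [0.876, -3.016, -0.001]
wrist_force: [0.6, -0.7, 0.2]
opening: 0.0429
grasp_force: 0.0
t 2.15 tcp [598.6  -6.9 230.9] yaw 122.37 z [-0.001  0.    -1.   ] F [ 0.6 -0.7  0.2] op 42.9 g 0.0
```

Run:
```python
from look import *
im=cv2.imread("pics/top0.png");
cv2.imwrite("pics/crop2.png",cv2.resize(im[150:215,230:300],None,fx=9,fy=9,interpolation=cv2.INTER_CUBIC))
```

```text
(no output)
```

View pics/crop2.png

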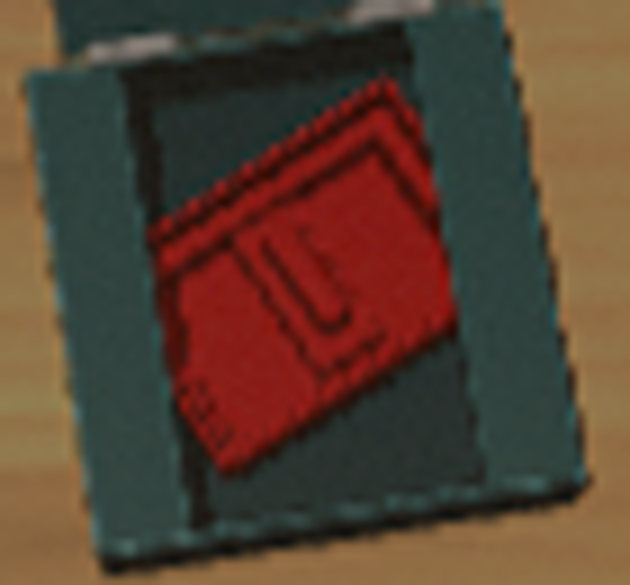

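The crop shows the red tray's two free rim corners at crop (390,85) and (225,470). Their midpoint, (308,277), fits the fin's edge line, so I'll use it as the tray centre.

Run:
```python
from h import *
f=lambda p:[(230+(a+.5)/9-.5,150+(b+.5)/9-.5) for a,b in p]
P=ray("top",f([(390,85),(225,470),(308,277),(150,235),(455,330)]),.054)*1000;print(P.round(1))
for a,b in((3,0),(1,4)):
  d=P[b]-P[a]; print(np.degrees(np.arctan2(d[1],d[0])), np.linalg.norm(d))
print(np.linalg.norm(P[0]-P[1]))
```

```text
[[666.3 -38.2  54. ]
 [531.6  20.5  54. ]
 [598.4  -8.7  54. ]
 [613.9  45.6  54. ]
 [579.2 -58.8  54. ]]
-57.99843423858235 98.7722134354068
-59.04427731321771 92.49716516816544
146.87255332342116
```

```bash
python3 -m creep '{"xyz":[[0,-0.006,-0.07],[0,0,-0.07],[0,0,-0.07],[0,0,-0.07],[0,0,-0.07],[0,0,-0.07],[0,0,-0.07],[0,0,-0.06],[0,0,-0.05],[0,0,-0.03],[0,0,-0.02],[0,0,-0.01]],"roll":[0,0,0,0,0,0,0,0,0,0,0,0],"grip":[0.5,0.5,0.5,0.5,0.5,0.5,0.5,0.5,0.5,0.5,0.5,0.5]}'; python3 st.py
python3 -m creep '{"xyz":[[0,0,-0.01],[0,0,-0.01],[0,0,0],[0,0,0],[0,0,0],[0,0,0],[0,0,0],[0,0,0]],"roll":[0,0,0,0,0,0,0,0],"grip":[0.5,0.5,0.5,0,0,0,0,0]}' 60 ; python3 st.py
```

```text
time: 3.15
ee_pos: [0.5977, -0.0075, 0.0325]
orientation: [0.873, -3.017, -0.001]
wrist_force: [-0.4, 0.4, 0.5]
opening: 0.0423
grasp_force: 0.0
t 3.15 tcp [597.7  -7.5  32.5] yaw 122.29 z [-0.001  0.    -1.   ] F [-0.4  0.4  0.5] op 42.3 g 0.0
time: 3.82
ee_pos: [0.5994, -0.0079, 0.0285]
orientation: [-0.873, 3.015, -0.002]
wrist_force: [-0.1, -1.8, 5.8]
opening: 0.0111
grasp_force: 61.2
t 3.8167 tcp [599.4  -7.9  28.5] yaw 122.28 z [ 0.003 -0.001 -1.   ] F [-0.1 -1.8  5.8] op 11.1 g 61.2
```

Gripped at 11 mm with 61 N. Next I raise it slightly, centre it on the box and turn it by +66°.

```bash
python3 -m creep '{"xyz":[[0,0,0.008],[-0.004,0.003,0.004],[-0.006,0.003,0],[0,0,0],[0,0,0],[0,0,0],[0,0,0],[0,0,0],[0,0,0],[0,0,0],[0,0,0],[0,0,0]],"roll":[0,0,0,0.04,0.04,0.04,0.04,0.04,0.04,0.04,0.04,0.04],"grip":[0,0,0,0,0,0,0,0,0,0,0,0]}' 60; python3 st.py
python3 -m creep '{"xyz":[[0,0,0],[0,0,0],[0,0,0],[0,0,0],[0,0,0],[0,0,0],[0,0,0],[0,0,0],[0,0,0],[0,0,0],[0,0,0]],"roll":[0.04,0.04,0.04,0.04,0.04,0.04,0.04,0.04,0.05,0,0],"grip":[0,0,0,0,0,0,0,0,0,0,0]}'; python3 st.py
python3 - <<'E'
from h import *
im=manip.get_image("scene");cv2.imwrite("pics/s2.png",cv2.resize(im[120:260,170:370],None,fx=3.5,fy=3.5,interpolation=cv2.INTER_CUBIC))
E
```

```text
time: 4.82
ee_pos: [0.5942, -0.0053, 0.0303]
orientation: [1.685, -2.65, -0.002]
wrist_force: [0.1, -0.1, -1.7]
opening: 0.0111
grasp_force: 59.8
t 4.8167 tcp [594.2  -5.3  30.3] yaw 154.88 z [-0.002  0.    -1.   ] F [ 0.1 -0.1 -1.7] op 11.1 g 59.8
time: 5.73
ee_pos: [0.5944, -0.0055, 0.0305]
orientation: [2.369, -2.063, -0.002]
wrist_force: [0.0, 0.6, -2.0]
opening: 0.0107
grasp_force: 59.8
t 5.7333 tcp [594.4  -5.5  30.5] yaw -172.11 z [-0.001  0.    -1.   ] F [ 0.   0.6 -2. ] op 10.7 g 59.8
```

View pics/s2.png

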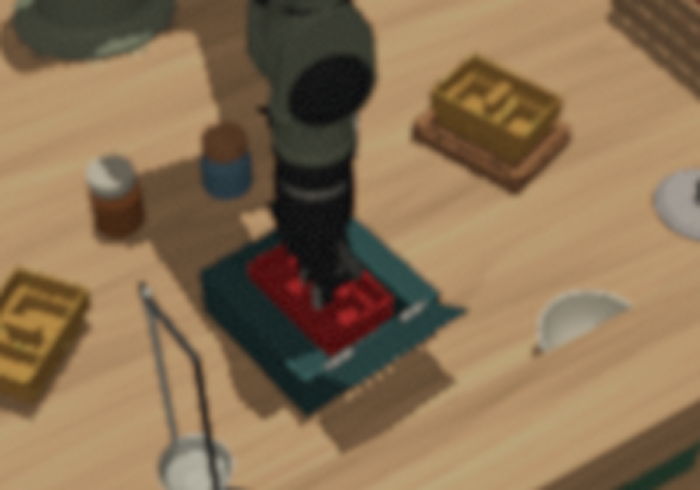

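The picture shows the red tray square in the opening between the two lips. I'll check its centring by measuring the rim.

Run:
```python
from look import *
for n in("scene","top"):
    im=manip.get_image(n); h=cv2.cvtColor(im,cv2.COLOR_BGR2HSV).astype(int)
    m=((h[...,0]<6)|(h[...,0]>174))&(h[...,1]>150)
    q=np.argwhere(m)[:,::-1]; P=ray(n,q,.056); k=np.linalg.norm(P[:,:2]-[.596,-.006],axis=1)<.1
    print(n,k.sum(),rect(q[k],.056,n))
    t=(h[...,0]>75)&(h[...,0]<105)&(h[...,1]>60); q=np.argwhere(t)[:,::-1]; P=ray(n,q,.063)[:,:2]-[.596,-.006]
    a=np.radians(8.3);P=P@np.array([[np.cos(a),-np.sin(a)],[np.sin(a),np.cos(a)]])*1000
    k=(abs(P[:,0])<40)&(abs(P[:,1])<95)
    for s in(1,-1):
        v=P[k&(P[:,1]*s>0)][:,1]; print(s,np.percentile(v,[1,3,50,97,99]).round(1))
```

```text
scene 568 (array([604.5,  -4.1]), array([139.7,  91.2]), 8.3)
1 [46.2 47.5 62.  74.9 75.3]
-1 [-94.7 -94.2 -76.5 -58.6 -56.5]Traceback (most recent call last):
  File "<stdin>", line 6, in <module>
  File "look.py", line 7, in rect
    P=ray(name,pts,z)[:,:2]*1000
      ~~~^^^^^^^^^^^^
  File "h.py", line 9, in ray
    u=cv2.undistortPoints(np.array(px,float).reshape(-1,1,2),K,d).reshape(-1,2)
      ~~~~~~~~~~~~~~~~~~~^^^^^^^^^^^^^^^^^^^^^^^^^^^^^^^^^^^^^^^^
cv2.error: OpenCV(4.12.0) /io/opencv/modules/calib3d/src/undistort.dispatch.cpp:347: error: (-215:Assertion failed) CV_IS_MAT(_src) && CV_IS_MAT(_dst) && (_src->rows == 1 || _src->cols == 1) && (_dst->rows == 1 || _dst->cols == 1) && _src->cols + _src->rows - 1 == _dst->rows + _dst->cols - 1 && (CV_MAT_TYPE(_src->type) == CV_32FC2 || CV_MAT_TYPE(_src->type) == CV_64FC2) && (CV_MAT_TYPE(_dst->type) == CV_32FC2 || CV_MAT_TYPE(_dst->type) == CV_64FC2) in function 'cvUndistortPointsInternal'
```

```bash
python3 -m creep '{"xyz":[[0,0,0.015],[0,0,0.015],[0,0,0.015],[0,0,0.015],[0,0,0]],"roll":[0,0,0,0,0],"grip":[0,0,0,0,0]}'
```

```text
time: 6.3
ee_pos: [0.596, -0.0058, 0.0503]
orientation: [-2.37, 2.061, -0.003]
wrist_force: [0.4, 1.2, -0.9]
opening: 0.0109
grasp_force: 59.8
```

```bash
python3 -m creep '{"xyz":[[0,0,0.05],[0,0,0.08],[0,0,0.1],[0,0,0.1],[0,0,0.09],[0,0,0.04],[0,0,0]],"roll":[0,0,0,0,0,0,0],"grip":[0,0,0,0,0,0,0]}'
python3 -m creep '{"xyz":[[-0.018,0.042,0],[-0.036,0.083,0],[-0.036,0.083,0],[-0.036,0.083,0],[-0.036,0.083,0],[-0.036,0.083,0],[-0.036,0.083,0],[-0.036,0.083,0],[-0.036,0.083,0],[-0.036,0.083,0],[-0.036,0.083,0],[-0.05,0.129,0]],"roll":[0.011,0.011,0.011,0.011,0.011,0.011,0.011,0.011,0.011,0.011,0.011,0.011],"grip":[0,0,0,0,0,0,0,0,0,0,0,0]}'
python3 -m creep '{"xyz":[[0,0,0],[0,0,0],[0,0,0]],"roll":[0,0,0],"grip":[0,0,0]}' >/dev/null
cat > hand.py <<'E'
from look import *
import sys
col=sys.argv[1]; zo=float(sys.argv[2])
s=manip.state(); z=s["ee_pos"][2]+zo
for n in("scene","top"):
    im=manip.get_image(n); cv2.imwrite(f"pics/{col}_{n}_{s['time']:.1f}.png",im); h=cv2.cvtColor(im,cv2.COLOR_BGR2HSV).astype(int)
    H,S=h[...,0],h[...,1]
    m=((H<6)|(H>174))&(S>150) if col=="red" else (H>18)&(H<30)&(S>185)
    q=np.argwhere(m)[:,::-1]; P=ray(n,q,z); k=np.linalg.norm(P[:,:2]-s["ee_pos"][:2],axis=1)<.09
    print(n,k.sum(), rect(q[k],z,n) if k.sum()>30 else "")
E
python3 st.py; python3 hand.py red 0.0255
python3 - <<'E'
import glob,cv2
f=sorted(glob.glob('pics/red_*'));a=[cv2.imread(x) for x in f];print(f)
c=[a[0][60:210,230:400],a[1][150:300,70:240]]
cv2.imwrite('pics/v3.png',cv2.resize(cv2.hconcat(c),None,fx=2.3,fy=2.3,interpolation=cv2.INTER_CUBIC))
E
```

```text
time: 6.88
ee_pos: [0.5974, -0.006, 0.1909]
orientation: [-2.368, 2.059, -0.009]
wrist_force: [0.3, -1.3, -1.1]
opening: 0.0108
grasp_force: 59.8
time: 7.88
ee_pos: [0.4648, 0.2942, 0.1849]
orientation: [2.568, -1.804, -0.001]
wrist_force: [0.4, 0.0, -1.3]
opening: 0.0106
grasp_force: 59.8
t 8.1333 tcp [465.3 294.5 185.4] yaw -160.05 z [-0.002 -0.001 -1.   ] F [ 0.4 -0.2 -1.7] op 10.7 g 59.7
scene 509 (array([484.3, 278.5]), array([131.8, 116.4]), 20.6)
top 690 (array([462.2, 293.9]), array([124.3,  85.7]), 19.1)
['pics/red_scene_8.1.png', 'pics/red_top_8.1.png']
```

View pics/v3.png

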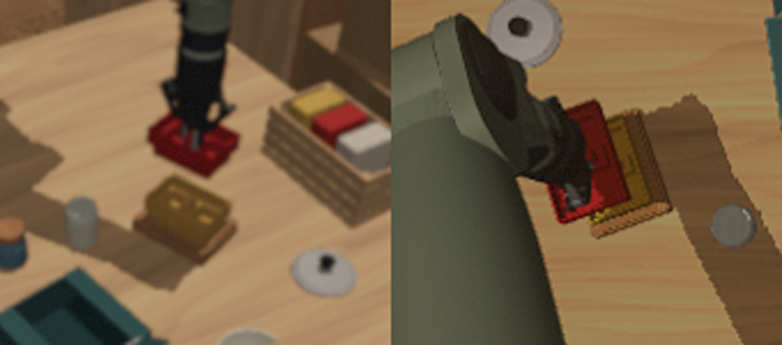

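The left half (scene) shows the red tray level in the gripper above the stand. The right half (top) shows it beside and above the gold tray, and its rim measures 124x86 mm at 19–20°. I'll shift +3.5 mm in x and lower it, watching the force.

```bash
python3 -m creep '{"xyz":[[0.012,0,-0.03],[0,0,-0.06],[0,0,-0.06],[0,0,-0.05],[0,0,-0.04],[0,0,-0.03],[0,0,-0.015],[0,0,0]],"roll":[0,0,0,0,0,0,0,0],"grip":[0,0,0,0,0,0,0,0]}';
python3 -m creep '{"xyz":[[0,0,-0.01],[0,0,-0.01],[0,0,-0.01],[0,0,-0.01],[0,0,0]],"roll":[0,0,0,0,0],"grip":[0,0,0,0,0]}'; python3 hand.py red 0.0255
```

```text
time: 8.9
ee_pos: [0.4699, 0.2937, 0.1001]
orientation: [2.569, -1.805, -0.002]
wrist_force: [-1.0, 1.0, -2.2]
opening: 0.0107
grasp_force: 59.8
time: 9.32
ee_pos: [0.47, 0.2945, 0.089]
orientation: [2.571, -1.804, -0.0]
wrist_force: [-0.2, -0.2, -1.6]
opening: 0.0109
grasp_force: 59.8
scene 467 (array([487.8, 281.6]), array([130. , 107.1]), 20.9)
top 574 (array([466.5, 294.8]), array([123.3,  86.1]), 20.1)
```

```bash
python3 -m creep '{"xyz":[[0,0,-0.006],[0,0,-0.006],[0,0,-0.006],[0,0,-0.006],[0,0,-0.006],[0,0,0]],"roll":[0,0,0,0,0,0],"grip":[0,0,0,0,0,0]}';
python3 -m creep '{"xyz":[[0,0,-0.004],[0,0,-0.003],[0,0,0]],"roll":[0,0,0],"grip":[0,0,0]}'
```

```text
time: 9.92
ee_pos: [0.47, 0.2945, 0.0799]
orientation: [2.571, -1.804, -0.001]
wrist_force: [-0.5, -0.7, -2.0]
opening: 0.0106
grasp_force: 59.8
time: 10.17
ee_pos: [0.4703, 0.2946, 0.0785]
orientation: [-2.571, 1.805, -0.0]
wrist_force: [-1.2, -1.4, 2.1]
opening: 0.0111
grasp_force: 60.2
```

Contact came at 78.5 mm, exactly the expected home height. I'll press lightly, open part way and rise.

```bash
python3 -m creep '{"xyz":[[0,0,-0.004],[0,0,0],[0,0,0.006],[0,0,0],[0,0,0],[0,0,0],[0,0,0],[0,0,0]],"roll":[0,0,0,0,0,0,0,0],"grip":[0,0,0.15,0.3,0.5,0.5,0.5,0.5]}'
python3 -m creep '{"xyz":[[0,0,0.03],[0,0,0.06],[0,0,0.08],[0,0,0.1],[0,0,0.1],[0,0,0.05],[0,-0.06,0],[0,-0.1,0],[0,-0.1,0],[0,-0.1,0],[0,-0.1,0],[0,-0.1,0]],"roll":[0,0,0,0,0,0,-0.04,-0.04,-0.04,-0.04,-0.04,-0.04],"grip":[0.5,0.5,0.5,0.5,0.5,0.5,0.5,0.5,0.5,0.5,0.5,0.5]}'
python3 st.py
python3 - <<'E'
from look import *
im=manip.get_image("top");sc=manip.get_image("scene")
h=cv2.cvtColor(im,cv2.COLOR_BGR2HSV).astype(int);H,S=h[...,0],h[...,1]
q=np.argwhere(((H<6)|(H>174))&(S>150))[:,::-1];P=ray("top",q,.104)[:,:2]
k=np.linalg.norm(P-[.468,.294],axis=1)<.1; print("red",k.sum(),rect(q[k],.104))
q=np.argwhere((H>18)&(H<30)&(S>185))[:,::-1];P=ray("top",q,.054)[:,:2]
k=np.linalg.norm(P-[.4876,-.2746],axis=1)<.1; print("gold",k.sum(),rect(q[k],.054))
cv2.imwrite('pics/v4.png',cv2.resize(cv2.hconcat([sc[110:210,250:380],im[180:280,110:240]]),None,fx=3,fy=3,interpolation=cv2.INTER_CUBIC))
E
```

```text
time: 10.83
ee_pos: [0.4702, 0.2946, 0.0787]
orientation: [2.571, -1.805, -0.0]
wrist_force: [-0.3, -0.2, 0.2]
opening: 0.0427
grasp_force: 0.0
time: 11.83
ee_pos: [0.4701, 0.1254, 0.2056]
orientation: [-2.184, 2.257, -0.001]
wrist_force: [0.5, 0.2, 0.2]
opening: 0.0426
grasp_force: 0.0
t 11.8333 tcp [470.1 125.4 205.6] yaw 178.12 z [ 0.001  0.    -1.   ] F [0.5 0.2 0.2] op 42.6 g 0.0
red 144 (array([462.1, 333.4]), array([109.5,  21.8]), 12.4)
gold 924 (array([ 487.6, -274.4]), array([122.6,  82. ]), -50.3)
```

View pics/v4.png

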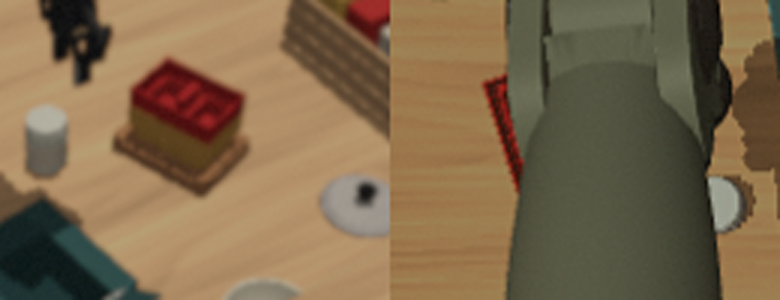

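The scene half shows the red tray seated level and square in the gold one on the stand. In the top half the arm mostly hides it. Next is the loose gold tray at (487.6, -274.5) mm, yaw 129.7°.

```bash
python3 -m creep '{"xyz":[[0.005,-0.095,0],[0.005,-0.1,0],[0.005,-0.1,0],[0.005,-0.1,0],[0.005,-0.1,0],[0.005,-0.1,0],[0.005,-0.1,0],[0.005,-0.1,0],[0.005,-0.1,0],[0.005,-0.1,0],[0.005,-0.1,0],[0.003,-0.1,0]],"roll":[-0.04,-0.04,-0.04,-0.04,-0.04,-0.04,-0.04,-0.04,-0.04,-0.04,-0.04,-0.04],"grip":[0.6,0.6,0.6,0.6,0.6,0.6,0.6,0.6,0.6,0.6,0.6,0.6]}' >/dev/null
python3 -m creep '{"xyz":[[0,-0.08,0],[0,-0.058,0],[0,0,0],[0,0,0]],"roll":[-0.04,-0.019,0,0],"grip":[0.6,0.6,0.6,0.6]}' >/dev/null; python3 st.py
python3 - <<'E'
from look import *
im=manip.get_image("top")
h=cv2.cvtColor(im,cv2.COLOR_BGR2HSV).astype(int);H,S=h[...,0],h[...,1]
q=np.argwhere(((H<6)|(H>174))&(S>150))[:,::-1];P=ray("top",q,.104)[:,:2]
k=np.linalg.norm(P-[.468,.294],axis=1)<.1; print("red",k.sum(),rect(q[k],.104))
E
```

```text
t 13.2667 tcp [ 487.9 -273.4  205. ] yaw 129.76 z [ 0.     0.001 -1.   ] F [-0.1  0.  -0.2] op 51.4 g 0.0
red 1080 (array([466.9, 295.2]), array([123.7,  85.1]), 19.8)
```

```bash
python3 -m creep '{"xyz":[[0,-0.004,-0.06],[0,0,-0.07],[0,0,-0.07],[0,0,-0.07],[0,0,-0.07],[0,0,-0.07],[0,0,-0.06],[0,0,-0.05],[0,0,-0.03],[0,0,-0.015],[0,0,-0.012],[0,0,0]],"roll":[0,0,0,0,0,0,0,0,0,0,0,0],"grip":[0.5,0.5,0.5,0.5,0.5,0.5,0.5,0.5,0.5,0.5,0.5,0.5]}'
python3 -m creep '{"xyz":[[0,0,0],[0,0,0],[0,0,0],[0,0,0],[0,0,0],[0,0,0]],"roll":[0,0,0,0,0,0],"grip":[0.3,0,0,0,0,0]}' 60; python3 st.py
```

```text
time: 14.32
ee_pos: [0.4879, -0.2741, 0.0319]
orientation: [-1.07, 2.954, -0.0]
wrist_force: [-0.2, 0.5, 1.1]
opening: 0.0427
grasp_force: 0.0
time: 14.82
ee_pos: [0.4884, -0.2751, 0.0328]
orientation: [-1.068, 2.953, -0.003]
wrist_force: [0.3, 0.2, 6.8]
opening: 0.0108
grasp_force: 61.2
t 14.8167 tcp [ 488.4 -275.1   32.8] yaw 129.76 z [ 0.002 -0.001 -1.   ] F [0.3 0.2 6.8] op 10.8 g 61.2
```

```bash
python3 -m creep '{"xyz":[[0,0,0.02],[0,0,0.05],[0,0,0.08],[0,0,0.09],[0,0,0.1],[0,0,0.1],[0,0,0.1],[0,0,0.07],[0,0,0.03],[0,0,0]],"roll":[0,0,0,0,0,0,0,0,0,0],"grip":[0,0,0,0,0,0,0,0,0,0]}' 
python3 -m creep '{"xyz":[[0,0.05,0],[-0.003,0.08,0],[-0.003,0.095,0],[-0.003,0.095,0],[-0.003,0.095,0],[-0.003,0.095,0],[-0.003,0.095,0],[-0.003,0.095,0],[-0.003,0.095,0],[-0.003,0.095,0],[-0.003,0.095,0],[-0.003,0.095,0]],"roll":[0.02,0.038,0.038,0.038,0.038,0.038,0.038,0.038,0.038,0.038,0.038,0.038],"grip":[0,0,0,0,0,0,0,0,0,0,0,0]}' >/dev/null
python3 -m creep '{"xyz":[[-0.003,0.095,0],[-0.003,0.095,0],[-0.003,0.095,0],[-0.003,0.095,0],[-0.003,0.095,0],[-0.003,0.095,0],[-0.003,0.095,0],[-0.003,0.08,0],[-0.003,0.04,0],[0,0,0],[0,0,0],[0,0,0]],"roll":[0.038,0.038,0.038,0.038,0.038,0.038,0.038,0.038,0.037,0,0,0],"grip":[0,0,0,0,0,0,0,0,0,0,0,0]}' >/dev/null
python3 st.py; python3 hand.py gold 0.0215
```

```text
time: 15.65
ee_pos: [0.4886, -0.2753, 0.2261]
orientation: [-1.068, 2.952, -0.005]
wrist_force: [-0.4, -0.3, -0.8]
opening: 0.0108
grasp_force: 60.3
t 17.65 tcp [468.4 284.3 222.3] yaw -160.16 z [-0.003 -0.002 -1.   ] F [-0.6  0.3 -1.2] op 10.7 g 60.3Traceback (most recent call last):
  File "hand.py", line 9, in <module>
    q=np.argwhere(m)[:,::-1]; P=ray(n,q,z); k=np.linalg.norm(P[:,:2]-s["ee_pos"][:2],axis=1)<.09
                                ~~~^^^^^^^
  File "h.py", line 9, in ray
    u=cv2.undistortPoints(np.array(px,float).reshape(-1,1,2),K,d).reshape(-1,2)
      ~~~~~~~~~~~~~~~~~~~^^^^^^^^^^^^^^^^^^^^^^^^^^^^^^^^^^^^^^^^
cv2.error: OpenCV(4.12.0) /io/opencv/modules/calib3d/src/undistort.dispatch.cpp:347: error: (-215:Assertion failed) CV_IS_MAT(_src) && CV_IS_MAT(_dst) && (_src->rows == 1 || _src->cols == 1) && (_dst->rows == 1 || _dst->cols == 1) && _src->cols + _src->rows - 1 == _dst->rows + _dst->cols - 1 && (CV_MAT_TYPE(_src->type) == CV_32FC2 || CV_MAT_TYPE(_src->type) == CV_64FC2) && (CV_MAT_TYPE(_dst->type) == CV_32FC2 || CV_MAT_TYPE(_dst->type) == CV_64FC2) in function 'cvUndistortPointsInternal'
```

```bash
sed -i 's/for n in("scene","top")/for n in("top",)/' hand.py
python3 -m creep '{"xyz":[[0.002,0.035,-0.03],[0,0,-0.06],[0,0,-0.06],[0,0,-0.05],[0,0,-0.035],[0,0,-0.015],[0,0,0],[0,0,0]],"roll":[0,0,0,0,0,0,0,0],"grip":[0,0,0,0,0,0,0,0]}' >/dev/null
python3 st.py; python3 hand.py gold 0.0215
```

```text
t 18.3667 tcp [470.5 295.6 149. ] yaw -160.15 z [ 0.  0. -1.] F [ 0.3 -0.2 -1. ] op 10.8 g 60.3
top 192 (array([469.8, 286.8]), array([123. ,  98.8]), 20.1)
```

Run:
```python
from look import *
im=cv2.imread("pics/gold_top_18.4.png")
h=cv2.cvtColor(im,cv2.COLOR_BGR2HSV).astype(int);H,S=h[...,0],h[...,1]
m=((H>15)&(H<32)&(S>178)).astype(np.uint8)
for mm,s,c in comps(m,40):
    q=np.argwhere(mm)[:,::-1]; P=ray("top",[c],.17)[0]
    if np.linalg.norm(P[:2]-[.47,.295])<.1: print(s,rect(q,.1705))
vis=cv2.hconcat([im[170:290,80:220],cv2.cvtColor(m*255,cv2.COLOR_GRAY2BGR)[170:290,80:220]])
cv2.imwrite("pics/v5.png",cv2.resize(vis,None,fx=2.8,fy=2.8,interpolation=cv2.INTER_CUBIC))
```

```text
[143 195  35  51 717] (array([467.9, 293. ]), array([124.5,  86.4]), 20.0)
[170 200  14  39  65] (array([469.4, 233.6]), array([111.6,   5.8]), 19.0)
```

View pics/v5.png

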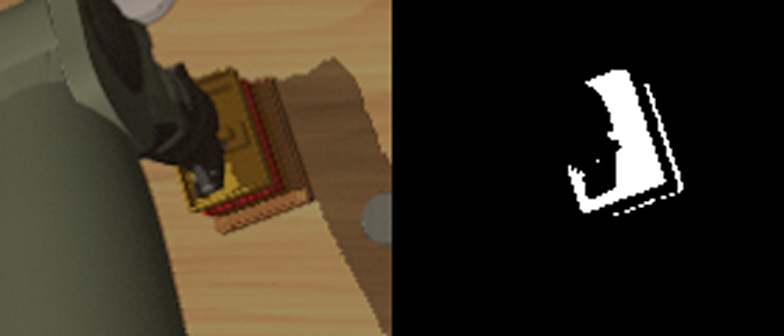

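The top crop shows the gold tray directly over the red one and parallel to it. By camera it is 1 mm too far in +x and 2 mm short in y, so I'll correct that and lower.

```bash
python3 -m creep '{"xyz":[[-0.003,0.005,-0.015],[0,0,-0.02],[0,0,-0.02],[0,0,-0.015],[0,0,-0.01],[0,0,-0.01],[0,0,0]],"roll":[0,0,0,0,0,0,0],"grip":[0,0,0,0,0,0,0]}'
python3 -m creep '{"xyz":[[0,0,-0.006],[0,0,-0.006],[0,0,-0.006],[0,0,-0.006],[0,0,0]],"roll":[0,0,0,0,0],"grip":[0,0,0,0,0]}'
```

```text
time: 19.0
ee_pos: [0.469, 0.2968, 0.121]
orientation: [2.57, -1.804, -0.001]
wrist_force: [1.1, -0.2, -1.9]
opening: 0.011
grasp_force: 60.3
time: 19.42
ee_pos: [0.4692, 0.2969, 0.1142]
orientation: [2.571, -1.805, -0.0]
wrist_force: [0.5, 0.2, -0.7]
opening: 0.0106
grasp_force: 60.3
```

```bash
python3 -m creep '{"xyz":[[0,0,-0.003],[0,0,-0.003],[0,0,0],[0,0,0]],"roll":[0,0,0,0],"grip":[0,0,0,0]}'
python3 -m creep '{"xyz":[[0,0,-0.003],[0,0,-0.003],[0,0,0],[0,0,0]],"roll":[0,0,0,0],"grip":[0,0,0,0]}'
```

```text
time: 19.75
ee_pos: [0.4695, 0.2971, 0.1129]
orientation: [-2.571, 1.805, -0.0]
wrist_force: [0.2, 0.1, 0.1]
opening: 0.0107
grasp_force: 60.3
time: 20.08
ee_pos: [0.4695, 0.2971, 0.1128]
orientation: [-2.571, 1.804, -0.001]
wrist_force: [-4.6, -2.7, 13.2]
opening: 0.0109
grasp_force: 62.3
```

Firm contact came at 112.8 mm, against 112.5 expected. I'll release, rise, withdraw and check.

```bash
python3 -m creep '{"xyz":[[0,0,0.004],[0,0,0.003],[0,0,0],[0,0,0],[0,0,0],[0,0,0],[0,0,0]],"roll":[0,0,0,0,0,0,0],"grip":[0,0.15,0.3,0.5,0.5,0.5,0.5]}'
python3 -m creep '{"xyz":[[0,0,0.03],[0,0,0.06],[0,0,0.08],[0,0,0.1],[0,0,0.1],[0,-0.08,0],[0,-0.1,0],[0,-0.1,0],[0,-0.1,0],[0,-0.1,0],[0,-0.1,0],[0,-0.1,0]],"roll":[0,0,0,0,0,0,0,0,0,0,0,0],"grip":[0.5,0.5,0.5,0.5,0.5,0.5,0.5,0.5,0.5,0.5,0.5,0.5]}'
python3 -m creep '{"xyz":[[0,-0.1,0],[0,-0.1,0],[0,-0.1,0],[0,-0.1,0],[0,-0.1,0],[0,-0.05,0],[0,0,0]],"roll":[0,0,0,0,0,0,0],"grip":[0.5,0.5,0.5,0.5,0.5,0.5,0.5]}' >/dev/null
python3 - <<'E'
from look import *
im=manip.get_image("top");sc=manip.get_image("scene")
h=cv2.cvtColor(im,cv2.COLOR_BGR2HSV).astype(int);H,S=h[...,0],h[...,1]
m=((H>15)&(H<32)&(S>178))
for mm,s,c in comps(m,200):
    q=np.argwhere(mm)[:,::-1]; P=ray("top",[c],.134)[0]
    if np.linalg.norm(P[:2]-[.47,.295])<.1: print(s,rect(q,.134))
print("expected px of rim at home", proj("scene",[[.4677,.294,.134]]).round(1))
cv2.imwrite('pics/v6.png',cv2.resize(cv2.hconcat([sc[95:205,245:385],im[170:280,110:250]]),None,fx=2.8,fy=2.8,interpolation=cv2.INTER_CUBIC))
E
```

```text
time: 20.67
ee_pos: [0.4693, 0.297, 0.1129]
orientation: [2.571, -1.805, -0.0]
wrist_force: [-0.0, 0.9, 0.7]
opening: 0.0427
grasp_force: 0.0
time: 21.67
ee_pos: [0.4692, 0.0917, 0.2249]
orientation: [-2.571, 1.804, -0.001]
wrist_force: [0.2, 0.9, 0.4]
opening: 0.0426
grasp_force: 0.0
[ 138  197   42   50 1271] (array([467.1, 295. ]), array([124.1,  85.7]), 19.8)
expected px of rim at home [[311.8 133.4]]
```

View pics/v6.png

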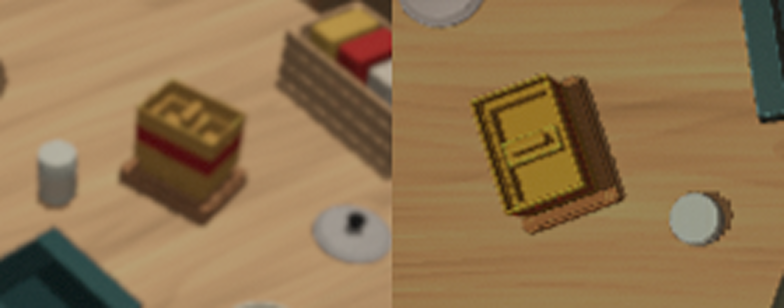

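The stack stands square in gold, red, gold order with even bands. The top rim measures 124x86 mm at (467, 295), yaw 19.8°, which matches full nesting.

```bash
python3 -c "
from rig import manip
print(manip.sign_off())"
```

```text
the job is handed in; nothing more can be done
None
```

The job is handed in: the red tray and then the loose gold tray are nested square and fully home on the bottom gold tray, which is still on its stand, and it took about 22 s of robot time.

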